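Put a housing under the bench magnifier

ROBOT

A 7-joint arm with a two-finger parallel gripper is mounted at the origin on the work surface. World frame = base frame: x ahead of the robot, y to its left, z up, the work surface at z = 0. Lengths are in m, angles in rad, forces in N, time in s.
With the tool pointing down it reaches from about 0.4 to 0.75 m from the base axis. Payload 19.5 kg.
Tool frame: the origin (TCP) lies midway between the tips of the shut fingers; the grasp point (between the pads) lies 19 mm behind it; z points along the fingers, y is the line along which they close (so a half turn about z gives the same grasp; the last joint's range is limited). The gripper opens to 85 mm and grips with 20 to 120 N. Pads are 22 mm wide; open, the fingers measure 114 mm over their backs; the gripper's body (76 mm by 85 mm) begins 54 mm behind the grasp point. The pads swing forward as they close: fully open they stand 13 mm farther back than shut.
Start: joints at [1.291, 0.707, -0.028, 1.485, 0.022, 0.951, -0.075], TCP at [0.135, -0.559, 0.231] pointing down, gripper open.
Joint ranges: [-2.71, 2.71], [-0.32, 2.16], [-1.57, 1.52], [0, 2.45], [-1.46, 4.6], [0, 2.02], [-2.83, 2.83]. Speed limits (rad/s): [1.89, 1.89, 2.57, 2.57, 3.01, 3.01, 3.01].

INTERFACE

Orientations are given as a rotation vector (axis times angle).
In Python, from station import robot, viewer gives the robot as it stands.
- The arm moves only by the tool move_arm, never from a script. Its argument "commands" is a list of rows, each a list of 3 entries, a list of its own where there are three numbers: the shift along the world's x, y, z in units of 0.05 m (1.0 is 0.05 m), then the turn, a rotation vector about the world's x, y, z in units of 0.15 rad (1.0 is 0.15 rad), then the opening, from 0 (shut) to 1 (fully open). A call has 1 to 10 rows; each row shifts and turns the commanded pose from where the row before left it; what a row does not reach is not made up. A row lasts 1/10 s, in which the tool goes at most 50 mm and 8.59 degrees, less where a joint would pass 70% of its speed; a pose out of reach is approached as far as the arm can. A call with a number of a shift or a turn outside -1 to 1 is refused whole. A call with a gripper value outside its range is refused whole. The fingers move at their own pace and stop on an object; "newtons" is the grip in N (left out, the last holds). Time passes only in rows, so rows that do not move let the fingers close. It gives the time, the measured TCP pose, the force, the opening and the grip force at its end, in the units of the state.
- robot.get_obs(): the state, without advancing time (a new reading comes with each control period).
- viewer.camera(name): name is "side" or "top" or "wrist"; returns the picture (480x640x3 uint8, blue, green, red); there is no depth.
- viewer.camera_info(name): a dict with "camera_matrix" (3x3 intrinsics, pixels), "T" (4x4, takes a point from camera to world coordinates). Camera axes: x right, y down, z forward; pixel columns grow to the right and rows downward; lengths in m; the calibration is good to about 2 mm. The wrist camera is an equidistant fisheye: a pixel r from the principal point sees the ray r / f radians off the axis. A picture is of the moment at which its call begins: read the wrist's pose just before it. camera_info takes no time and is no camera call; for the wrist camera it gives the pose at the moment of the call.
- robot.hand_in(): hands the job in; it is judged then, once.
The state is a dict: "time": time; "joint_positions": joint angles; "qvel": joint speeds; "effort": joint torques, N m; "tcp_pos": TCP position; "tcp_rot": TCP orientation; "ft_force": force on the tool from outside, world axes, zero at the start; "wrist_torque": the same for the moment, N m; "width": finger opening in m; "grip_force": force on a finger pad.
Only numpy, scipy, OpenCV 4.12 (cv2) and the standard library are available. Lean on these libraries where they do the work, as an engineer would, in place of code of your own. Each camera call takes 0.05 s, during which the arm holds its last target. There are 200 camera calls.

TASK

Seat the long aluminium housing fully down on the two pegs of the inspection nest and let go of it. Then swing the bench magnifier over it by its jointed arm, so that the lens is centred above the housing and stays there. Leave the short block, the oil bottle, the screwdriver and the flat bar where they are.

Things in the scene. Friction and masses are not known exactly. Their poses are not given: they have to be found in the camera images.
- housing: Loose aluminium block, 90 (x) x 44 (y) x 44 mm, with a round boss 28 mm across and 14 mm tall on the middle of its top (58 mm in all), about 0.35 kg. Its underside has two round holes, 14 mm across, 20 mm deep, on its long centre line at x = -27 and +27 mm. Origin: centre of the underside; x along its length, z up. It stands upright on the bench; the same either way round.
- short_block: Bystander: a loose block of the same make but only 44 x 44 mm in plan, 44 mm tall with the same boss on top (58 mm in all). Origin: centre of its underside. It may stand in either of two places, the housing in the other.
- nest_seat (a point): Centre of the top face of the inspection nest: aluminium plate 130 (x) x 80 (y) x 12 mm fixed on the bench, top 12 mm above it. Two upright steel pegs stand on it at x = -27 and +27 mm, 10 mm thick, 14 mm tall, the upper 6 mm tapering to 3 mm. x runs along the row of pegs, z up. The seated housing's origin meets this point, its length along x either way round.
- lens_centre (a point): Centre of the round lens: clear glass in a black ring 132 mm across, 200 to 218 mm above the bench, 250 mm from the elbow axis, a vertical hinge at the end of the upper arm. Elbow to lens bends only clockwise (seen from above) from the upper arm's line. Lens and arms swing level only. Both hinges are stiff and stay where left; the handle needs about 2 to 5 N.
- lens_handle (a point): Grip point of the handle: an upright round grey post 22 mm across that stands on the lens ring's outer rim, away from the elbow, from 214 to 264 mm above the bench; this point is on its axis at 240 mm. It lies on the line from elbow through lens centre, 77 mm beyond the lens centre (327 mm from the elbow).
- oil_bottle: Bystander: a loose upright white bottle, 44 mm across and 110 mm tall. Origin: centre of its underside.
- screwdriver: Bystander: a loose screwdriver 180 mm long lying on the bench. Origin: under its middle, x along its length.
- flat_bar: Bystander: a loose flat steel bar 50 (x) x 260 (y) x 10 mm lying on the bench. Origin: centre of its underside.
- magnifier_foot (a point): Middle of the front edge of the bench magnifier's fixed grey foot, a slab 210 (x) x 140 (y) x 22 mm; this point is on its top, x runs back along the slab. The post, 26 mm thick, stands 170 mm behind this point (+x). On its top, 192 mm above the bench, is the shoulder, a vertical hinge; the upper arm, a white bar, is 250 mm from shoulder axis to elbow axis.
Things that resemble listed ones, but are neither listed nor needed, are in the scene too. What is shaped like the housing but orange is not meant. Leave any red look-alike of the part that bears nest_seat alone.

How it is judged:
By the outcome, as a careful person would: the job done as asked, in the order asked, and still so for the second after the job is handed in, with the robot touching nothing.
It also fails if it takes over 64 s, if anything falls off the work surface, if the arm or the gripper's body presses on something with over 40 N, if the wrist force passes 120 N, or if a joint passes its speed limit or range.

## Working session

There is one attempt and no reset: what is moved stays moved. The work goes in short steps, Python scripts to look and compute and a tool call to move; the robot and the scene stay as the last step left them, time stands still between calls to the robot, and variables do not carry over. Pictures are saved under pics/ and viewed, at most 10 in all, crops included, and the job is handed in when it is done.

Besides the shell and the picture viewer there is one more tool, called after "Emit:" as a command line: name --argument value ..., lists and objects as JSON in quotes. move_arm: Moves the arm, as the interface text tells. Its arguments: {"type":"object","properties":{"commands":{"type":"array","items":{"type":"array"}},"newtons":{"type":"number"}},"required":["commands"]}

```bash
ls; mkdir -p pics; python3 - <<'E'
from station import robot, viewer
import cv2,numpy as np
for n in("side","top","wrist"):
    im=viewer.camera(n); cv2.imwrite(f"pics/{n}0.png",im)
    i=viewer.camera_info(n); print(n,np.round(i["camera_matrix"],2).tolist(),np.round(i["T"],4).tolist())
o=robot.get_obs(); print(o)
E
```

```text
pics
side [[455.33, 0.0, 320.44], [0.0, 455.33, 235.17], [0.0, 0.0, 1.0]] [[-0.8401, -0.2887, 0.4592, -0.0044], [-0.5424, 0.4512, -0.7087, 0.9203], [-0.0025, -0.8444, -0.5357, 0.8281], [0.0, 0.0, 0.0, 1.0]]
top [[499.91, 0.0, 318.45], [0.0, 499.91, 236.1], [0.0, 0.0, 1.0]] [[-0.021, -0.9893, 0.1445, 0.3991], [-0.9997, 0.0227, 0.01, 0.0561], [-0.0132, -0.1443, -0.9895, 1.3094], [0.0, 0.0, 0.0, 1.0]]
wrist [[371.65, 0.0, 316.5], [0.0, 371.65, 243.74], [0.0, 0.0, 1.0]] [[0.2359, -0.9252, -0.2973, 0.2129], [-0.9718, -0.225, -0.0711, -0.5398], [-0.0011, 0.3057, -0.9521, 0.3731], [0.0, 0.0, 0.0, 1.0]]
{'time': 0.15, 'joint_positions': array([ 1.29129377,  0.70692446, -0.0276575 ,  1.48490498,  0.02199139,
        0.95087406, -0.07548   ]), 'qvel': array([-0.0018441 , -0.00314446, -0.0014027 , -0.00114167,  0.00142787,
       -0.00148941,  0.00058787]), 'effort': array([-1.43644233e-03, -8.83310294e+01,  1.23446636e+00, -2.36191750e+01,
        1.71008427e-02,  5.35123487e-03,  5.30257250e-05]), 'tcp_pos': array([ 0.13542822, -0.5586191 ,  0.23095176]), 'tcp_rot': array([-3.11860348e+00, -3.72633246e-01,  1.31184322e-04]), 'ft_force': array([ 0.71202844, -0.08983162,  0.18583085]), 'wrist_torque': array([-0.01258548, -0.0280501 , -0.00660643]), 'grip_force': 0.0, 'width': 0.08565159651766847}
```

View pics/top0.png

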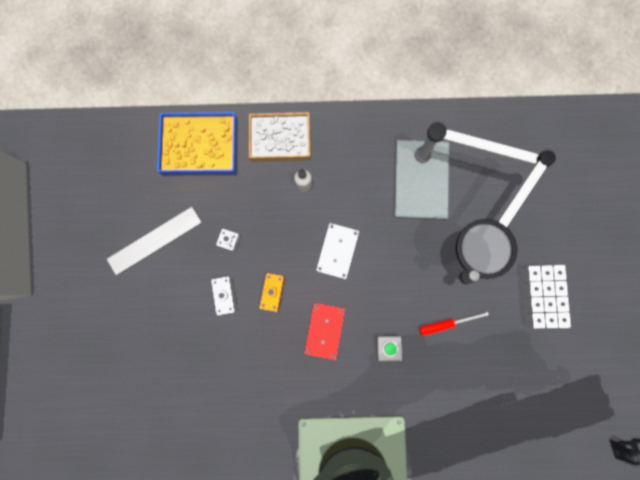

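View pics/side0.png

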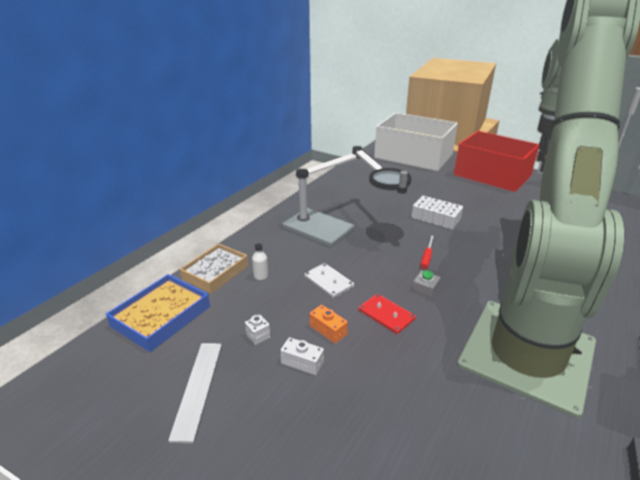

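The top view shows the housing at about (222,296), the short block at (228,240), the nest at (338,251) and the red decoy at (325,331). The magnifier's shoulder is at (437,132), elbow (547,158), lens (487,249) and handle (472,277). I'll enlarge the housing, nest and lens.

```bash
python3 - <<'E'
import cv2,numpy as np
im=cv2.imread("pics/top0.png")
def crop(x,y,w,h,s): 
    c=cv2.resize(im[y:y+h,x:x+w],None,fx=s,fy=s,interpolation=cv2.INTER_CUBIC)
    for k in range(0,w,10): cv2.line(c,(k*s,0),(k*s,6),(0,255,0),1)
    for k in range(0,h,10): cv2.line(c,(0,k*s),(6,k*s),(0,255,0),1)
    return c
a=crop(200,270,50,50,8); b=crop(310,215,50,70,8)
c=np.zeros((560,800,3),np.uint8); c[:400,:400]=a; c[:560,400:]=b
cv2.imwrite("pics/crop1.png",c)
E
```

```text
(no output)
```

View pics/crop1.png

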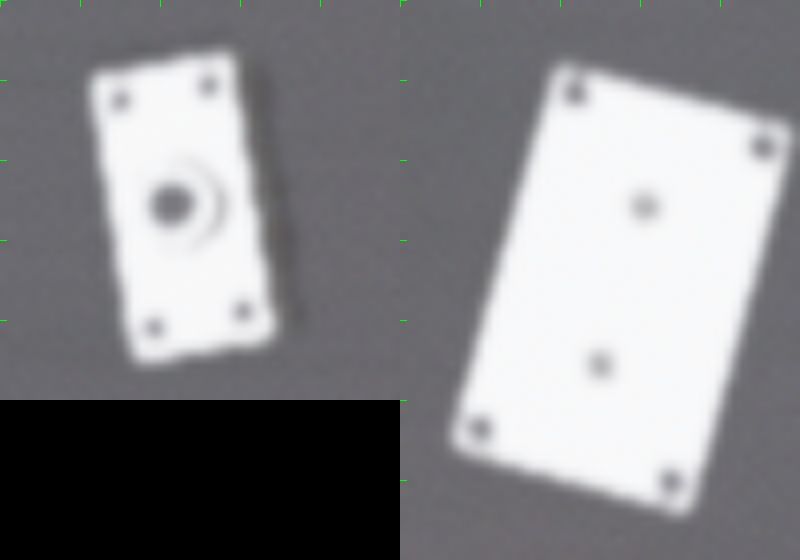

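The crop shows the housing's top screws at (120,99), (208,85), (153,327), (243,311). The nest's screws are at (575,93), (762,147), (480,429), (671,482), with its pegs at (645,206) and (600,365).

```bash
cat > h.py <<'E'
from station import robot, viewer
import cv2,numpy as np
def ray(name,uv,info=None):
    i=info or viewer.camera_info(name); K=np.array(i["camera_matrix"]);T=np.array(i["T"])
    x=(uv[0]-K[0,2])/K[0,0]; y=(uv[1]-K[1,2])/K[1,1]
    if name=="wrist":
        r=np.hypot(x,y); s=np.sin(r)/r if r>1e-9 else 1; d=np.array([x*s,y*s,np.cos(r)])
    else: d=np.array([x,y,1.])
    return T[:3,3],T[:3,:3]@d
def onz(name,uv,z,info=None):
    o,d=ray(name,uv,info); return (o+d*(z-o[2])/d[2])[:2]
def proj(name,p,info=None):
    i=info or viewer.camera_info(name); K=np.array(i["camera_matrix"]);T=np.array(i["T"])
    c=T[:3,:3].T@(np.array(p)-T[:3,3])
    if name=="wrist":
        r=np.hypot(c[0],c[1]); th=np.arctan2(r,c[2]); q=c[:2]/r*th
    else: q=c[:2]/c[2]
    return q*K[0,0]+K[:2,2]
E
python3 - <<'E'
from h import *
f=lambda p,ox,oy,dx=0:((p[0]-dx+.5)/8-.5+ox,(p[1]+.5)/8-.5+oy)
H=np.array([onz("top",f(p,200,270),.044) for p in[(120,99),(208,85),(153,327),(243,311)]])
N=np.array([onz("top",f(p,310,215,400),.012) for p in[(575,93),(762,147),(480,429),(671,482)]])
P=np.array([onz("top",f(p,310,215,400),.024) for p in[(645,206),(600,365)]])
for n,A in(("H",H),("N",N)):
    v=(A[0]+A[1]-A[2]-A[3])/2; w=(A[0]+A[2]-A[1]-A[3])/2
    print(n,A.mean(0),np.hypot(*v),np.hypot(*w),np.degrees(np.arctan2(v[1],v[0])),np.degrees(np.arctan2(w[1],w[0]))-90)
v=P[0]-P[1];print("P",P.mean(0),np.hypot(*v),np.degrees(np.arctan2(v[1],v[0])))
S=onz("top",(437,132),.214);E=onz("top",(547,158),.214);L=onz("top",(487,248.5),.214);G=onz("top",(473,276.5),.264)
print("S",S,"E",E,"L",L,"G",G,np.hypot(*(E-S)),np.hypot(*(L-E)),np.hypot(*(G-E)))
for n,uv,z in(("driver",(455,323),.01),("bottle",(303,180),.11),("bar",(154,240),.01),("short",(228,240),.044),("orange",(272,292),.044),("box",(390,348),.03),("tray",(550,297),.04),("foot front",(423,217),.022),("fL",(396,217),.022),("fR",(449,217),.022)): print(n,onz("top",uv,z))
E
```

```text
H [0.43892459 0.31474951] 0.07220347995500048 0.028379079258528256 8.94359344221222 8.294329681885728
N [0.54968864 0.02074039] 0.11439330645013202 0.06403641368589819 -16.895353561025754 -17.220855333535738
P [0.54876217 0.02092277] 0.05379974232525865 -17.20223413143864
S [ 0.79227062 -0.20767224] E [ 0.72492796 -0.45116798] L [ 0.52302113 -0.30241793] G [ 0.45944434 -0.25299049] 0.25263651882582927 0.25078466000999994 0.33129423818161424
driver [ 0.35668975 -0.27456887]
bottle [0.71488807 0.10339156]
bar [0.58840691 0.50279799]
short [0.57910035 0.30076107]
orange [0.44422384 0.18894574]
box [ 0.29915224 -0.10385395]
tray [ 0.4169192  -0.50802803]
foot front [ 0.63118396 -0.20474643]
fL [ 0.63283535 -0.13443865]
fR [ 0.62959599 -0.27235426]
```

Emit:
move_arm --commands '[[[0.66,0.55,0.25],[0,0,0.89],1],[[0.66,0.55,0.25],[0,0,0.89],1],[[0.66,0.55,0.25],[0,0,0.89],1],[[0.66,0.55,0.25],[0,0,0.89],1],[[0.66,0.55,0.25],[0,0,0.89],1],[[0.66,0.55,0.25],[0,0,0.89],1],[[0.66,0.55,0.25],[0,0,0.89],1],[[0.66,0.55,0.25],[0,0,0.89],1]]' --newtons 50

```text
time: 0.95
tcp_pos: [0.4004, -0.3375, 0.3318]
tcp_rot: [-2.49, -1.915, 0.0]
ft_force: [0.1, -0.6, 0.2]
width: 0.0852
grip_force: 0.0
```

Emit:
move_arm --commands '[[[0.15,0.83,0],[0,0,0.89],1],[[0.15,0.83,0],[0,0,0.89],1],[[0.15,0.83,0],[0,0,0.89],1],[[0.15,0.83,0],[0,0,0.89],1],[[0.15,0.83,0],[0,0,0.89],1],[[0.15,0.83,0],[0,0,0.89],1],[[0.15,0.83,0],[0,0,0.89],1]]'

```text
time: 1.65
tcp_pos: [0.4519, -0.0467, 0.3313]
tcp_rot: [1.361, 2.831, -0.0]
ft_force: [-0.5, -0.0, 0.1]
width: 0.0851
grip_force: 0.0
```

Emit:
move_arm --commands '[[[-0.03,0.9,-0.2],[0,0,0.89],1],[[-0.03,0.9,-0.2],[0,0,0.89],1],[[-0.03,0.9,-0.2],[0,0,0.89],1],[[-0.03,0.9,-0.2],[0,0,0.89],1],[[-0.03,0.9,-0.2],[0,0,0.89],1],[[-0.03,0.9,-0.3],[0,0,0.89],1],[[-0.03,0.9,-0.3],[0,0,0.89],1],[[-0.03,0.9,-0.3],[0,0,0.8],1],[[0,0,0],[0,0,0],1],[[0,0,0],[0,0,0],1]]'

```text
time: 2.65
tcp_pos: [0.4395, 0.3121, 0.2357]
tcp_rot: [0.242, -3.131, 0.001]
ft_force: [0.2, -0.6, -0.8]
width: 0.0855
grip_force: 0.0
```

```bash
python3 - <<'E'
from h import *
i=viewer.camera_info("wrist"); im=viewer.camera("wrist"); cv2.imwrite("pics/w1.png",im)
np.savez("w1.npz",K=i["camera_matrix"],T=i["T"])
c,s=np.cos(np.radians(8.7)),np.sin(np.radians(8.7))
for a,b in((1,1),(1,-1),(-1,-1),(-1,1)): print(np.round(proj("wrist",(.439+c*.045*a-s*.022*b,.3147+s*.045*a+c*.022*b,.044),i),1))
print(i["T"])
E
```

```text
[341.7 258.6]
[295.7 258.4]
[294.6 163.8]
[343.7 164. ]
[[-1.53933259e-01  9.41020970e-01  3.01303975e-01  3.63522517e-01]
 [ 9.88081231e-01  1.46657982e-01  4.67644897e-02  3.00733162e-01]
 [-1.82267570e-04  3.04911413e-01 -9.52380700e-01  3.77872460e-01]
 [ 0.00000000e+00  0.00000000e+00  0.00000000e+00  1.00000000e+00]]
```

View pics/w1.png

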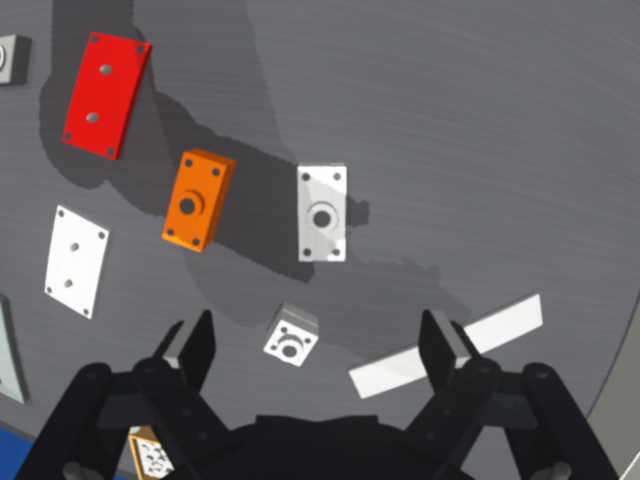

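In the wrist view the housing's top screws are at about (306,178), (336.5,177), (306,253), (338,252), and the boss is at (321,219).

```bash
python3 - <<'E'
from h import *
d=np.load("w1.npz"); i=dict(camera_matrix=d["K"],T=d["T"])
im=cv2.imread("pics/w1.png"); g=cv2.cvtColor(im,cv2.COLOR_BGR2GRAY)
P=[]
for u,v in[(306,178),(336.5,177),(306,253),(338,252)]:
    u0,v0=int(u)-5,int(v)-5; w=np.clip(150-g[v0:v0+11,u0:u0+11].astype(float),0,None); Y,X=np.mgrid[:11,:11]
    P.append((u0+(w*X).sum()/w.sum(),v0+(w*Y).sum()/w.sum()))
print(np.round(P,1))
A=np.array([onz("wrist",p,.044,i) for p in P])
v=(A[2]+A[3]-A[0]-A[1])/2; w=(A[1]+A[3]-A[0]-A[2])/2
print(A.mean(0),np.hypot(*v),np.hypot(*w),np.degrees(np.arctan2(v[1],v[0])),np.degrees(np.arctan2(w[1],w[0]))-90)
print(onz("wrist",(322,219),.058,i))
N=np.array([onz("wrist",p,.012,i) for p in[(60,212),(103,235),(50,289),(90,314)]]);print(N.mean(0))
E
```

```text
[[305.5 176.7]
 [336.6 176.2]
 [306.7 251.9]
 [335.5 251.7]]
[0.44102328 0.31702753] 0.07176055450014866 0.027734037891071907 9.10621521578801 9.555102639016795
[0.44122719 0.31771298]
[0.55218004 0.02603516]
```

Emit:
move_arm --commands '[[[0,0.04,-0.8],[0,0,0],1],[[0,0.04,-0.8],[0,0,0],1],[[0.01,0,-0.8],[0,0,0.02],1],[[0,0,-0.8],[0,0,0],1],[[0,0,-0.7],[0,0,0],1],[[0,0,-0.4],[0,0,0],1],[[0,0,-0.29],[0,0,0],1],[[0,0,0],[0,0,0],0.4],[[0,0,0],[0,0,0],0.2],[[0,0,0],[0,0,0],0]]' --newtons 50

```text
time: 3.7
tcp_pos: [0.441, 0.316, 0.008]
tcp_rot: [-0.244, 3.131, 0.001]
ft_force: [1.7, 1.3, 2.1]
width: 0.0438
grip_force: 1.5
```

Emit:
move_arm --commands '[[[0,0,0],[0,0,0],0],[[0,0,0],[0,0,0],0],[[0,0,0],[0,0,0],0],[[0,0,0],[0,0,0],0]]'

```text
time: 4.1
tcp_pos: [0.4411, 0.316, 0.0082]
tcp_rot: [-0.244, 3.13, 0.001]
ft_force: [-1.3, -1.1, 8.7]
width: 0.0433
grip_force: 51.6
```

Emit:
move_arm --commands '[[[0,0,0.4],[0,0,0],0],[[0,0,0.8],[0,0,0],0],[[0,0,0.8],[0,0,0],0],[[0,0,0.2],[0,0,0],0]]'

```text
time: 4.5
tcp_pos: [0.4413, 0.3165, 0.121]
tcp_rot: [-0.244, 3.128, 0.004]
ft_force: [0.4, 0.6, -2.2]
width: 0.0433
grip_force: 52.1
```

Emit:
move_arm --commands '[[[0.24,-0.65,0],[0,0,-0.34],0],[[0.24,-0.65,0],[0,0,-0.34],0],[[0.24,-0.65,0],[0,0,-0.34],0],[[0.24,-0.65,0],[0,0,-0.34],0],[[0.24,-0.65,0],[0,0,-0.34],0],[[0.24,-0.65,0],[0,0,-0.34],0],[[0.24,-0.65,0],[0,0,-0.34],0],[[0.24,-0.65,0],[0,0,-0.34],0],[[0.24,-0.65,0],[0,0,-0.34],0],[[0,0,0],[0,0,0],0]]'

```text
time: 5.5
tcp_pos: [0.5493, 0.0181, 0.1165]
tcp_rot: [0.486, 3.103, -0.004]
ft_force: [-0.9, 1.7, -1.6]
width: 0.0432
grip_force: 52.0
```

```bash
python3 - <<'E'
from h import *
o=robot.get_obs(); print(o["tcp_pos"],o["tcp_rot"],o["width"])
i=viewer.camera_info("wrist"); im=viewer.camera("wrist")
np.savez("w2.npz",K=i["camera_matrix"],T=i["T"]); cv2.imwrite("pics/w2full.png",im)
t=viewer.camera("top"); cv2.imwrite("pics/top2full.png",t)
a=cv2.resize(im[60:360,160:480],None,fx=2.5,fy=2,interpolation=cv2.INTER_CUBIC) if 0 else cv2.resize(im,(800,600))
cv2.imwrite("pics/w2.png",a)
E
```

```text
[0.54934245 0.0180709  0.11645859] [ 0.48616073  3.10313484 -0.00434656] 0.04319491553347856
```

View pics/w2.png

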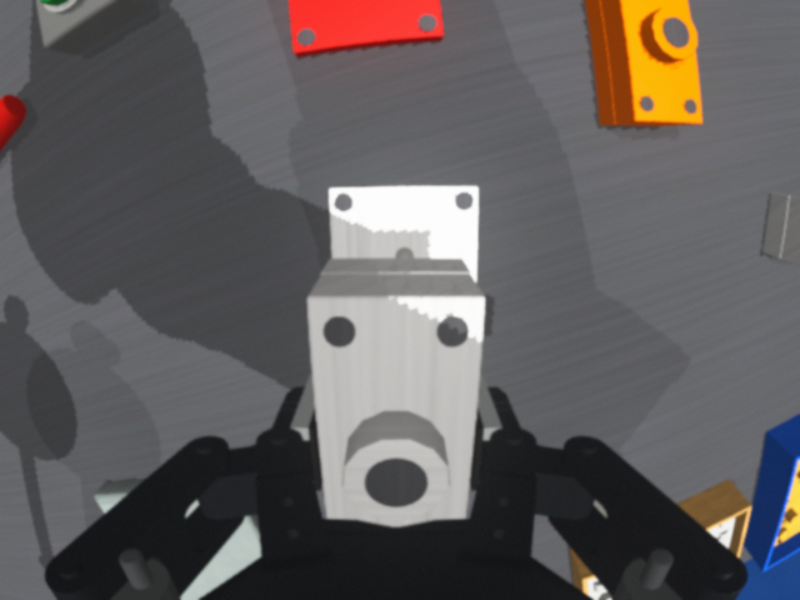

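The wrist view shows the held housing over the nest: in the 800-wide picture its front screws are at (339,332) and (452,332) and its boss hole at (396,482). The nest's front screws are at (343,202) and (464,201), with the near peg at (404,256).

```bash
python3 - <<'E'
from h import *
d=np.load("w2.npz"); i=dict(camera_matrix=d["K"],T=d["T"])
o=lambda p,z:onz("wrist",((p[0]+.5)/1.25-.5,(p[1]+.5)/1.25-.5),z,i)
zb=.1165-.0081
s1,s2,b=o((339,332),zb+.044),o((452,332),zb+.044),o((396,482),zb+.058)
w=s1-s2; ya=np.degrees(np.arctan2(w[1],w[0])); print("H screws",s1,s2,np.hypot(*w),ya,"boss",b)
n1,n2,p=o((343,202),.012),o((464,201),.012),o((404,256),.026)
v=n1-n2; yn=np.degrees(np.arctan2(v[1],v[0])); print("N",n1,n2,np.hypot(*v),yn,"peg",p)
a=np.radians(-17.1); x=np.array([np.cos(a),np.sin(a)])
h=(s1+s2)/2+x*.036; n=(n1+n2)/2+x*.0571
print("hc",h,b,"nc",n,p+x*.027, "diff",n-h, p+x*.027-h)
E
```

```text
H screws [0.51094991 0.01684674] [0.51941807 0.04333387] 0.027807871223260984 -107.72952204677271 boss [0.54883188 0.01946835]
N [0.48839433 0.00900781] [0.50735061 0.0704414 ] 0.06429173309932439 -107.14841151401356 peg [0.52358625 0.03157956]
hc [0.54959254 0.01950485] [0.54883188 0.01946835] nc [0.55244825 0.0229349 ] [0.54939266 0.02364048] diff [0.00285571 0.00343005] [-0.00019988  0.00413562]
```

Emit:
move_arm --commands '[[[0.03,0.07,-0.5],[0,0,0.07],0],[[0,0,-0.5],[0,0,0],0],[[0,0,-0.4],[0,0,0],0],[[0,0,-0.1],[0,0,0],0],[[0,0,-0.1],[0,0,0],0],[[0,0,-0.1],[0,0,0],0],[[0,0,0],[0,0,0],0]]'

```text
time: 6.3
tcp_pos: [0.5502, 0.0266, 0.032]
tcp_rot: [0.457, 3.107, -0.001]
ft_force: [1.2, -0.0, -2.6]
width: 0.0434
grip_force: 52.3
```

Emit:
move_arm --commands '[[[0.02,-0.1,0],[0,0,0],0],[[0,0,0],[0,0,0],0],[[0,0,0],[0,0,0],0],[[0,0,-0.06],[0,0,0],0],[[0,0,-0.06],[0,0,0],0],[[0,0,0],[0,0,0],0]]'

```text
time: 6.9
tcp_pos: [0.5507, 0.0218, 0.0253]
tcp_rot: [-0.457, -3.107, 0.0]
ft_force: [0.4, 0.8, -2.2]
width: 0.0434
grip_force: 52.2
```

Emit:
move_arm --commands '[[[0,0,-0.06],[0,0,0],0],[[0,0,-0.06],[0,0,0],0],[[0,0,0],[0,0,0],0],[[0,0,0],[0,0,0],0]]'

```text
time: 7.3
tcp_pos: [0.551, 0.0218, 0.0202]
tcp_rot: [0.457, 3.108, -0.0]
ft_force: [-3.6, -1.5, 12.1]
width: 0.0432
grip_force: 53.9
```

Emit:
move_arm --commands '[[[0,0,0],[0,0,0],1],[[0,0,0],[0,0,0],1],[[0,0,0],[0,0,0],1],[[0,0,0],[0,0,0],1],[[0,0,0],[0,0,0],1],[[0,0,0.3],[0,0,0],1],[[0,0,0.8],[0,0,0],1],[[0,0,0.9],[0,0,0],1]]'

```text
time: 8.1
tcp_pos: [0.5502, 0.022, 0.1214]
tcp_rot: [-0.456, -3.106, -0.0]
ft_force: [1.8, -0.7, 0.4]
width: 0.0854
grip_force: 0.0
```

Emit:
move_arm --commands '[[[-0.22,-0.66,0.53],[0,0,-0.28],1],[[-0.22,-0.66,0.53],[0,0,-0.28],1],[[-0.22,-0.66,0.53],[0,0,-0.28],1],[[-0.22,-0.66,0.53],[0,0,-0.28],1],[[-0.22,-0.66,0.53],[0,0,-0.28],1],[[-0.22,-0.66,0.53],[0,0,-0.28],1],[[-0.22,-0.66,0.53],[0,0,-0.28],1],[[-0.22,-0.66,0.53],[0,0,-0.28],1],[[0,0,0],[0,0,0],1],[[0,0,0],[0,0,0],1]]'

```text
time: 9.1
tcp_pos: [0.4626, -0.2422, 0.3327]
tcp_rot: [0.971, 2.987, 0.0]
ft_force: [0.1, 0.9, -0.8]
width: 0.0855
grip_force: 0.0
```

```bash
python3 - <<'E'
from h import *
o=robot.get_obs(); print(o["time"],o["tcp_pos"],o["tcp_rot"],o["width"])
i=viewer.camera_info("wrist"); im=viewer.camera("wrist")
np.savez("w3.npz",K=i["camera_matrix"],T=i["T"]); cv2.imwrite("pics/w3full.png",im)
t=viewer.camera("side"); s=viewer.camera("top"); cv2.imwrite("pics/top3full.png",s)
c=np.zeros((600,800,3),np.uint8)
c[:420,:560]=cv2.resize(im,(560,420))
a=cv2.resize(t[240:320,270:370],(240,192),interpolation=cv2.INTER_CUBIC); c[:192,560:]=a
b=cv2.resize(s[210:290,300:400],(240,192),interpolation=cv2.INTER_CUBIC); c[200:392,560:]=b
cv2.imwrite("pics/c3.png",c)
E
```

```text
9.1 [ 0.46255621 -0.24217117  0.3326915 ] [9.70938143e-01 2.98699229e+00 1.61974625e-04] 0.08548032419134148
```

View pics/c3.png

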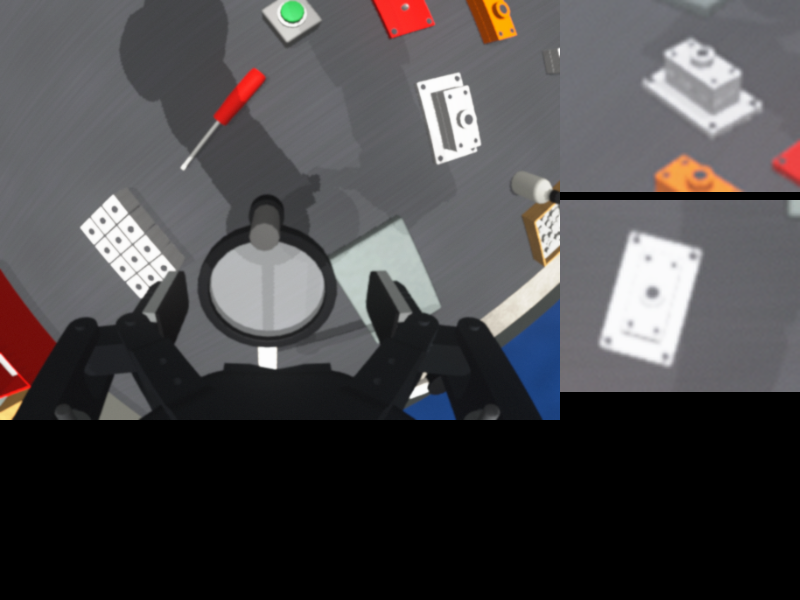

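The housing sits flush on the nest in both the side and top insets. In the wrist view (at 0.875 scale) the handle's top is at (265,236) and the lens centre at (267,286).

```bash
python3 - <<'E'
from h import *
d=np.load("w3.npz"); i=dict(camera_matrix=d["K"],T=d["T"])
o=lambda p,z:onz("wrist",((p[0]+.5)/.875-.5,(p[1]+.5)/.875-.5),z,i)
print("handle",o((265,236),.264),"lens",o((267,286),.214))
# housing seated, from top picture inset screws
f=lambda p:((p[0]-560+.5)/2.4-.5+300,(p[1]-200+.5)/2.4-.5+210)
A=np.array([onz("top",f(p),.056) for p in[(648,258),(674,265),(629,324),(657,331)]]);print("housing",A.mean(0), onz("top",f((652,293)),.070))
E
```

```text
handle [ 0.46404133 -0.25186514] lens [ 0.52030059 -0.29372577]
housing [0.54802588 0.02002813] [0.54779573 0.02042096]
```

Emit:
move_arm --commands '[[[0,-0.2,-0.5],[0,0,0],1],[[0,0,-0.6],[0,0,0],1],[[0,0,-0.6],[0,0,0],1],[[0,0,-0.45],[0,0,0],1],[[0,0,0],[0,0,0],0.6],[[0,0,0],[0,0,0],0.4],[[0,0,0],[0,0,0],0],[[0,0,0],[0,0,0],0],[[0,0,0],[0,0,0],0],[[0,0,0],[0,0,0],0]]' --newtons 30

```text
time: 10.25
tcp_pos: [0.4632, -0.2523, 0.2251]
tcp_rot: [0.971, 2.987, -0.001]
ft_force: [-1.6, 0.5, 6.3]
width: 0.021
grip_force: 29.4
```

Emit:
move_arm --commands '[[[0.04,0.15,0],[0,0,-0.2],0],[[0.09,0.35,0],[0,0,-0.4],0],[[0.09,0.35,0],[0,0,-0.4],0],[[0.09,0.35,0],[0,0,-0.4],0],[[0.09,0.35,0],[0,0,-0.4],0],[[0.09,0.35,0],[0,0,-0.4],0],[[0.09,0.35,0],[0,0,-0.4],0],[[0.09,0.35,0],[0,0,-0.4],0],[[0.09,0.35,0],[0,0,-0.4],0]]'

```text
time: 11.15
tcp_pos: [0.502, -0.1044, 0.2252]
tcp_rot: [1.695, 2.642, 0.001]
ft_force: [4.7, -2.8, 4.3]
width: 0.0215
grip_force: 29.2
```

Emit:
move_arm --commands '[[[0.08,0.35,0],[0,0,-0.28],0],[[0.08,0.35,0],[0,0,-0.28],0],[[0.08,0.35,0],[0,0,-0.28],0],[[0.08,0.35,0],[0,0,-0.26],0],[[0.08,0.35,0],[0,0,-0.26],0],[[0.08,0.35,0],[0,0,-0.26],0],[[0.08,0.35,0],[0,0,-0.24],0],[[0.08,0.35,0],[0,0,-0.24],0],[[0.08,0.35,0],[0,0,-0.24],0],[[0.08,0.35,0],[0,0,-0.24],0]]'

```text
time: 12.15
tcp_pos: [0.5418, 0.0701, 0.2251]
tcp_rot: [2.171, 2.268, 0.001]
ft_force: [2.0, -6.5, 5.7]
width: 0.0215
grip_force: 29.4
```

Emit:
move_arm --commands '[[[0.1,0.3,0],[0,0,-0.2],0],[[0.05,0.2,0],[0,0,-0.1],0],[[0,0,0],[0,0,0],0],[[0,0,0],[0,0,0],0],[[0,0,0],[0,0,0],0]]'

```text
time: 12.65
tcp_pos: [0.5486, 0.0964, 0.2251]
tcp_rot: [-2.219, -2.223, -0.003]
ft_force: [-1.5, 4.7, 5.4]
width: 0.0212
grip_force: 29.3
```

```bash
python3 - <<'E'
from h import *
o=robot.get_obs(); print(o["time"],o["tcp_pos"],2*np.degrees(np.arctan2(o["tcp_rot"][1],o["tcp_rot"][0])),o["ft_force"])
i=viewer.camera_info("wrist"); im=viewer.camera("wrist")
np.savez("w4.npz",K=i["camera_matrix"],T=i["T"]); cv2.imwrite("pics/w4full.png",im)
s=viewer.camera("top"); cv2.imwrite("pics/top4full.png",s)
c=np.zeros((600,800,3),np.uint8)
c[:240,:320]=cv2.resize(im,(320,240),interpolation=cv2.INTER_AREA)
c[:600,320:]=cv2.resize(s[160:360,250:410],None,fx=3,fy=3,interpolation=cv2.INTER_CUBIC)
cv2.imwrite("pics/c4.png",c)
E
```

```text
12.65 [0.54862259 0.09642544 0.2250921 ] -269.89760124747653 [-1.51976466  4.66256196  5.4251847 ]
```

View pics/c4.png

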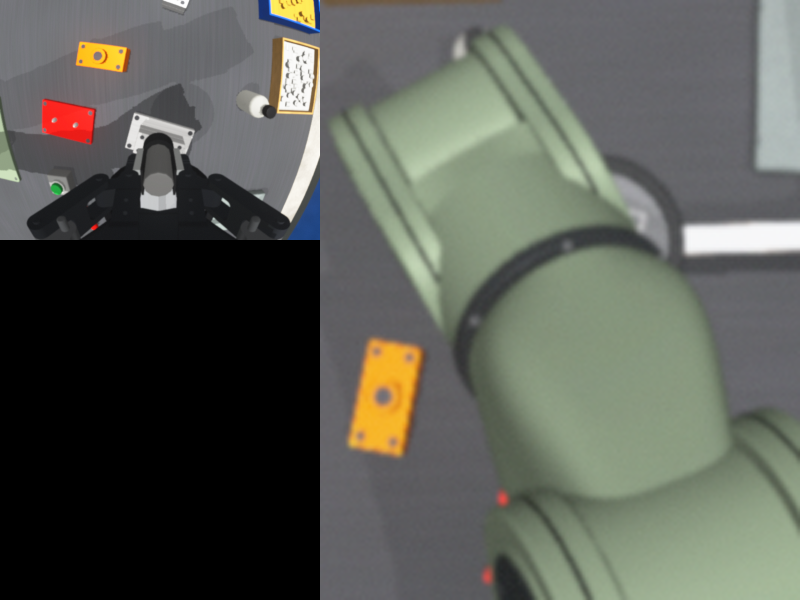

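The arm hides the lens in the top view. I'll finish the last 2–3 mm, release, lift clear and measure.

Emit:
move_arm --commands '[[[0.05,0.04,0],[0,0,0],0],[[0,0,0],[0,0,0],0],[[0,0,0],[0,0,0],0]]'

```text
time: 13.05
tcp_pos: [0.5514, 0.0977, 0.2251]
tcp_rot: [2.22, 2.222, 0.003]
ft_force: [1.3, 1.0, 5.5]
width: 0.0212
grip_force: 29.4
```

Emit:
move_arm --commands '[[[0,0,0],[0,0,0],1],[[0,0,0],[0,0,0],1],[[0,0,0],[0,0,0],1],[[0,0,0],[0,0,0],1],[[0,0,0.3],[0,0,0],1],[[0,0,0.6],[0,0,0],1],[[0,0,0.8],[0,0,0],1],[[0,0,0.3],[0,0,0],1]]'

```text
time: 13.85
tcp_pos: [0.5514, 0.0975, 0.3275]
tcp_rot: [2.22, 2.221, 0.005]
ft_force: [0.7, -0.3, 0.4]
width: 0.0852
grip_force: 0.0
```

Emit:
move_arm --commands '[[[-0.3,0.7,0],[0,0,0],1],[[-0.3,0.7,0],[0,0,0],1],[[-0.3,0.7,0],[0,0,0],1],[[-0.3,0.7,0],[0,0,0],1],[[-0.3,0.7,0],[0,0,0],1],[[-0.3,0.7,0],[0,0,0],1],[[-0.3,0.7,0],[0,0,0],1],[[0,0,0],[0,0,0],1],[[0,0,0],[0,0,0],1]]'

```text
time: 14.75
tcp_pos: [0.4456, 0.3426, 0.3241]
tcp_rot: [2.22, 2.223, -0.001]
ft_force: [0.6, -0.4, 0.2]
width: 0.0852
grip_force: 0.0
```

```bash
python3 - <<'E'
from h import *
o=robot.get_obs(); print(o["time"],o["tcp_pos"])
i=viewer.camera_info("wrist"); im=viewer.camera("wrist")
np.savez("w5.npz",K=i["camera_matrix"],T=i["T"]); cv2.imwrite("pics/w5full.png",im)
s=viewer.camera("top"); cv2.imwrite("pics/top5full.png",s)
c=np.zeros((600,800,3),np.uint8)
c[:240,:320]=cv2.resize(im,(320,240),interpolation=cv2.INTER_AREA)
c[:600,320:]=cv2.resize(s[160:310,290:410],None,fx=4,fy=4,interpolation=cv2.INTER_CUBIC)
t=viewer.camera("side"); c[240:480,:320]=cv2.resize(t[100:400,100:500],(320,240))
cv2.imwrite("pics/c5.png",c)
E
```

```text
14.75 [0.44560983 0.34261453 0.3241143 ]
```

View pics/c5.png

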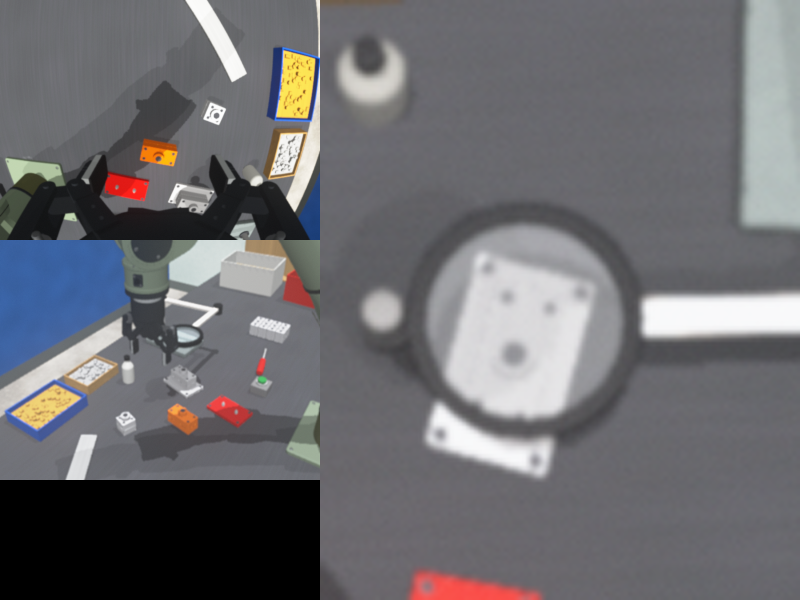

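The lens is over the housing: in the top inset the ring spans 408–641 by 203–437, so its centre is near (525,320). The handle's top is at (382,311). The housing's boss shows through the lens.

```bash
python3 - <<'E'
from h import *
f=lambda p:((p[0]-320+.5)/4-.5+290,(p[1]+.5)/4-.5+160)
L=onz("top",f((525,320)),.209);G=onz("top",f((382,311)),.264)
d=(L-G)
print("L",L,"G",G,np.hypot(*d),"boss",onz("top",f((514,354)),.070))
# ring pixel fit by projecting a circle
for c in ((.5485,.0203),tuple(L)):
    P=np.array([proj("top",(c[0]+.066*np.cos(a),c[1]+.066*np.sin(a),z)) for a in np.linspace(0,6.28,73) for z in(.2,.218)])
    q=(P-[290,160]+.5)*4-.5+[320,0]; print(c,q.min(0),q.max(0))
E
```

```text
L [0.55072093 0.01760487] G [0.54966637 0.09489057] 0.07729289210872434 boss [0.54862836 0.02019078]
(0.5485, 0.0203) [400.92158419 204.15951134] [640.68153735 444.11729485]
(np.float64(0.5507209278903422), np.float64(0.017604872965128082)) [405.73469455 200.12140277] [645.43654408 440.01103709]
```

The lens is within about 3 mm of the housing's centre, the arm is clear and nothing else has moved. I'm handing in.

```bash
python3 -c "
from station import robot
print(robot.hand_in())"
```

```text
the job is handed in; nothing more can be done
None
```

The housing is seated on the nest pegs and released, and the lens is within about 3 mm of centred above it (top camera; calibration is good to about 2 mm); the other parts were left where they were, and I handed the job in at about 15 s.

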